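Load the spice infusers and hold the rack up on its cam

ROBOT

A 7-joint arm with a two-finger parallel gripper is mounted at the origin on the work surface. World frame = base frame: x ahead of the robot, y to its left, z up, the work surface at z = 0. Lengths are in m, angles in rad, forces in N, time in s.
With the tool pointing down it reaches from about 0.425 to 0.875 m from the base axis. Payload 4.7 kg.
Tool frame: the origin (TCP) lies midway between the tips of the shut fingers; the grasp point (between the pads) lies 19 mm behind it; z points along the fingers, y is the direction in which the jaws open and shut (so a half turn about z gives the same grasp; the last joint's range is limited). The gripper opens to 87 mm and grips with 3 to 60 N. Pads are 19 mm wide; open, the fingers measure 117 mm over their backs; the gripper's body (75 mm by 190 mm) begins 51 mm behind the grasp point.
Start: joints at [-1.094, 0.321, -0.07, 1.45, 0.023, 1.371, -0.057], TCP at [0.29, 0.582, 0.197] pointing down, gripper open.
Joint ranges: [-2.86, 2.86], [-0.3, 2.09], [-1.38, 1.24], [0.06, 2.45], [-1.56, 4.7], [0.09, 2.05], [-2.69, 2.69]. Speed limits (rad/s): [2.57, 2.57, 3.14, 3.14, 3.14, 3.14, 3.14].

INTERFACE

Orientations are given as a unit quaternion [w, x, y, z].
In Python, from cell import r, imaging gives the robot as it stands. The module is installed in compiled form; this text tells all that it offers.
- The arm moves only by the tool carry_out, never from a script. Its argument "commands" is a list that holds one entry, the list of rows, each a list of 5 numbers: the closure in counts, from 0 (fully open) to 255 (shut), then the shift along the tool's x, y, z in m, then the turn about the tool's z in degrees. A call has exactly 8 rows; each row shifts and turns the commanded pose from where the row before left it, along the tool's axes as they then stand; what a row does not reach is not made up. A row lasts 1/10 s, in which the tool goes at most 50 mm and 8.59 degrees, less where a joint would pass 70% of its speed; a pose out of reach is approached as far as the arm can. A call is refused whole if a number of a shift passes 0.05 or a number of a turn 8.59, either way. A call with a gripper value outside its range is refused whole. The fingers move at their own pace and stop on an object; "grip_force" is the grip in N (left out, the last holds). Time passes only in rows, so rows that do not move let the fingers close, or fill a call up. It gives the time, the measured TCP pose, the force and the opening at its end, in the units of the state.
- r.get_state(): the state, without advancing time (a new reading comes with each control period).
- imaging.grab_frame(name): name is "scene" or "top" or "wrist"; returns the picture (384x512x3 uint8, blue, green, red); there is no depth.
- imaging.camera_params(name): a dict with "K" (3x3 intrinsics, pixels), "pose" (4x4, takes a point from camera to world coordinates); the wrist camera has in their place "hand_eye" (4x4, takes a point from camera to tool coordinates, whose origin is the TCP and whose axes are the flange's). Camera axes: x right, y down, z forward; pixel columns grow to the right and rows downward; lengths in m; the calibration is good to about 2 mm. A picture is of the moment at which its call begins: read the wrist's pose just before it. camera_params takes no time and is no camera call.
- r.finish_job(): hands the job in, once; it reports no verdict.
The state is a dict: "clock": time; "q": joint angles; "joint_velocities": joint speeds; "joint_efforts": joint torques, N m; "position": TCP position; "orientation": TCP orientation; "ft_force": force on the tool from outside, world axes, zero at the start; "wrist_torque": the same for the moment, N m; "gripper_width": opening from 0.0 (shut) to 1.0 (fully open).
Only numpy, scipy, OpenCV 4.12 (cv2) and the standard library are available. Lean on these libraries where they do the work, as an engineer would, in place of code of your own. Each camera call takes 0.05 s, during which the arm holds its last target.

TASK

Set the two steel spice infusers upright into the lifting rack of the small bath, the round one in the round pocket and the square one in the square pocket, each fully down, and let go of them. Then swing the cam lever up to the cam's highest lift, where the lever stands straight up and the rack is at its top, and keep hold of the lever there so the infusers can drain: finish while still holding it.

Things in the scene. Friction and masses are not known exactly. Their poses are not given: they have to be found in the camera images.
- bath: Fixed open steel basin, 150 x 260 mm (x, y), rim 75 mm high; origin: centre of its underside, on the work surface. Cam lever at its -y end, brass stub at +y. Inside, an aluminium lifting rack with two pockets, its top 68 mm above the work surface at rest; at bath y -117 to -158 mm and x within 13 mm a steel bracket rises from the rack to about 140 mm height at rest and hangs on the cam's rod.
- pocket_round (a point): Centre of the floor of the round pocket in the rack (+y end, 55 mm from the bath's middle): 60 mm diameter, 14 mm deep, 3 mm chamfer at its mouth, thin rubber pad on its floor; floor 54 mm above the work surface at rest. Rises with the rack, z is up.
- pocket_square (a point): Centre of the floor of the square pocket (-y end, 55 mm from the bath's middle): 52 x 52 mm, sides along the bath's x and y, 14 mm deep, 3 mm chamfer, thin rubber pad; floor 54 mm above the work surface at rest. Rises with the rack, z is up.
- round_can: Loose round spice infuser, perforated stainless can 54 mm diameter, 70 mm tall, closed, with a small stem and ball on its lid (82 mm overall), about 0.2 kg; origin at the centre of its underside, z up.
- square_can: Loose square spice infuser, perforated stainless can 46 x 46 mm, 70 mm tall, closed, with the same stem and ball (82 mm overall), about 0.2 kg; origin at the centre of its underside, x and y square to its sides, z up.
- cam_lever: The cam lever: eccentric disc with rod, flat steel arm 14 x 8 mm, black knob. Origin on its hinge axis (172 mm from the bath's middle towards bath -y, 80 mm high), z along the arm towards the knob, y along the hinge axis = the bath's y. At rest it leans 1.15 rad from upright to bath -x (robot's side). Straight up is the highest lift; beyond it the rack sinks again. It falls back unless held: 2 to 5 N at the knob.
- knob (a point): Centre of the lever's knob, 125 mm along the lever's z from its origin: a black flat disc, 32 mm diameter, 22 mm thick along the bath's y, both flat faces free to be pinched. 131 mm above the work surface at rest, 205 mm when the lever is upright.
- rack (a joint): Lift of the rack, m: 0 at rest, about 0.021 at the cam's highest point.
Not all that is in view belongs to the job. What is shaped like the square_can but green or red is not meant.

How it is judged:
On the way, in this order (a step that is already met when the one before it is completed fails the run):
1. both infusers stand fully down in their matching pockets, let go, with the lever still down (horizontal distance between round_can and pocket_round below 0.006 m and z of round_can in the frame of pocket_round between -0.004 and 0.004 m and angle between each of round_can, square_can's own z axis and vertical below 0.08 rad and contact force between each of the arm, the fingers and round_can below 0.3 N and horizontal distance between square_can and pocket_square below 0.006 m and z of square_can in the frame of pocket_square between -0.004 and 0.004 m and contact force between each of the arm, the fingers and square_can below 0.3 N and value of joint rack below 0.006 m), for 0.2 s.
2. the lever is at the cam's highest lift and held by the fingers, the infusers still seated (horizontal distance between round_can and pocket_round below 0.006 m and z of round_can in the frame of pocket_round between -0.004 and 0.004 m and angle between each of round_can, square_can's own z axis and vertical below 0.08 rad and contact force between each of the arm, the fingers and round_can below 0.3 N and horizontal distance between square_can and pocket_square below 0.006 m and z of square_can in the frame of pocket_square between -0.004 and 0.004 m and contact force between each of the arm, the fingers and square_can below 0.3 N and angle between cam_lever's own z axis and vertical below 0.15 rad and value of joint rack above 0.019 m and contact force between the fingers and cam_lever above 1 N), for 0.3 s.
At the end, for the whole second after the job is handed in: Lever still, within 0.15 rad of straight up, rack raised over 19 mm, fingers pressing the lever with over 1 N; each infuser in its own pocket, within 6 mm of its centre and 4 mm of its floor, upright within 0.08 rad, untouched by the robot (all of step 2 and angular speed of cam_lever below 0.1 rad/s); the arm keeps its last pose, push and grip.
It also fails if it takes over 70 s, if anything falls off the work surface, if the arm or the gripper's body presses on something with over 40 N, if the wrist force passes 120 N, or if a joint passes its speed limit or range.

## Working session

There is one attempt and no reset: what is moved stays moved. The work goes in short steps, Python scripts to look and compute and a tool call to move; the robot and the scene stay as the last step left them, time stands still between calls to the robot, and variables do not carry over. Pictures are saved under pics/ and viewed, and the job is handed in when it is done.

Besides the shell and the picture viewer there is one more tool, called after "Emit:" as name(argument=value, ...) on one line, values as JSON. carry_out: Moves the arm, as the interface text tells. Its arguments: {"type":"object","properties":{"commands":{"type":"array","items":{"type":"array","items":{"type":"array","items":{"type":"number"}}}},"grip_force":{"type":"number"}},"required":["commands"]}

```bash
mkdir -p pics
python3 - <<'E'
from cell import r, imaging
import cv2,json
print(r.get_state())
for n in("scene","top","wrist"):
    cv2.imwrite(f"pics/{n}0.png",imaging.grab_frame(n)); print(n,imaging.camera_params(n))
E
```

```text
{'clock': 0.0, 'q': array([-1.09390342,  0.32181843, -0.07009264,  1.45167315,  0.02262455,
        1.37080717, -0.05689403]), 'joint_velocities': array([-5.52463812e-04,  9.97658577e-04,  5.70154385e-05, -9.14941488e-04,
       -2.79665736e-04, -1.33907972e-03,  2.46665640e-04]), 'joint_efforts': array([ 3.14972767e-04, -4.91296828e+01, -4.03628703e-01, -3.12520552e+01,
       -6.39105379e-02,  4.40708525e-02,  1.70129756e-04]), 'position': array([0.28997241, 0.58105766, 0.19576553]), 'orientation': array([-1.60910744e-04,  2.29313076e-01,  9.73352245e-01, -9.45879398e-04]), 'ft_force': array([ 0.77877657, -0.12346381,  0.17521279]), 'wrist_torque': array([ 0.00769757, -0.00162856,  0.0175505 ]), 'gripper_width': 1.0007069566961406}
scene {'K': array([[419.18958702,   0.        , 254.2508457 ],
       [  0.        , 419.18958702, 182.46720904],
       [  0.        ,   0.        ,   1.        ]]), 'pose': array([[-0.88118982,  0.31681045, -0.35090687,  0.82817638],
       [ 0.47272571,  0.58118802, -0.66238273,  0.66942124],
       [-0.0059069 , -0.74956763, -0.66190141,  0.74368789]
[... 304 characters left out ...]
  [-0.99956258, -0.02548051, -0.01501275,  0.01344939],
       [ 0.01780395, -0.11311235, -0.99342268,  1.15432088],
       [ 0.        ,  0.        ,  0.        ,  1.        ]])}
wrist {'K': array([[318.65004193,   0.        , 253.74266343],
       [  0.        , 318.65004193, 189.68517753],
       [  0.        ,   0.        ,   1.        ]]), 'hand_eye': array([[-7.79651090e-05, -9.62321578e-01, -2.71913910e-01,
         7.37899804e-02],
       [ 9.99997924e-01,  4.78618831e-04, -1.98059075e-03,
        -3.23286171e-04],
       [ 2.03610834e-03, -2.71913500e-01,  9.62319543e-01,
        -1.87936231e-01],
       [ 0.00000000e+00,  0.00000000e+00,  0.00000000e+00,
         1.00000000e+00]])}
```

View pics/scene0.png

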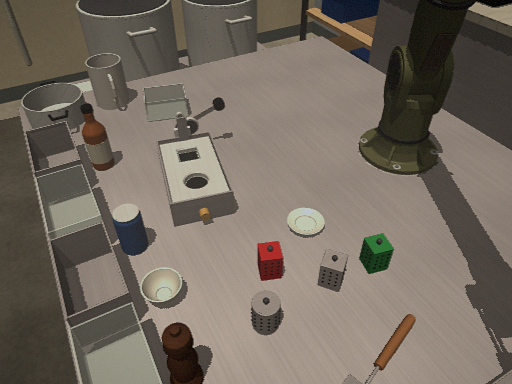

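View pics/top0.png

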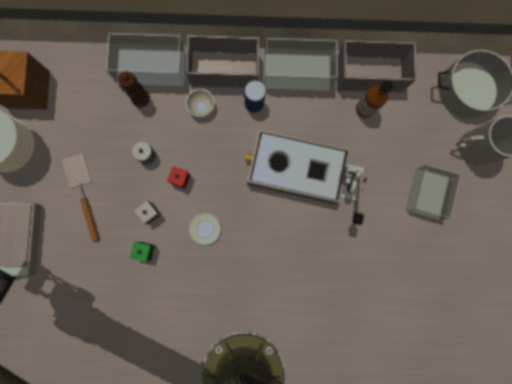

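View pics/wrist0.png

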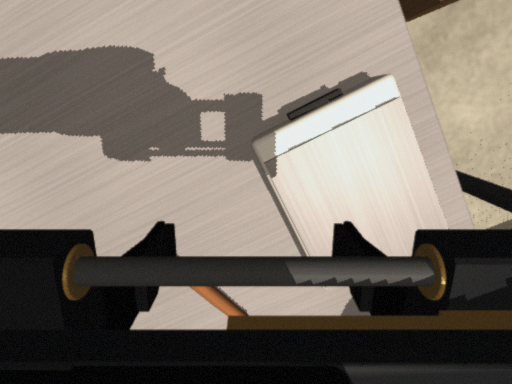

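The scene view shows the bath around (195,180), the round can at (265,310), the steel square can at (333,268), and red and green decoys at (270,260) and (376,252). In the top view the bath is at (300,167), the round can at (143,152), the square can at (147,212) and the knob at (358,218). I'll zoom in on these.

Run:
```python
import cv2
t=cv2.imread("pics/top0.png");s=cv2.imread("pics/scene0.png")
cv2.imwrite("pics/t1.png",cv2.resize(t[125:235,235:375],None,fx=5.6,fy=5.4,interpolation=cv2.INTER_CUBIC)[:600])
cv2.imwrite("pics/t2.png",cv2.resize(t[135:235,120:220],None,fx=6,fy=6,interpolation=cv2.INTER_CUBIC))
cv2.imwrite("pics/s1.png",cv2.resize(s[90:230,145:245],None,fx=4,fy=4,interpolation=cv2.INTER_CUBIC))
cv2.imwrite("pics/s2.png",cv2.resize(s[225:345,230:400],None,fx=4.5,fy=4.5,interpolation=cv2.INTER_CUBIC))
```

```text
(no output)
```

View pics/t1.png

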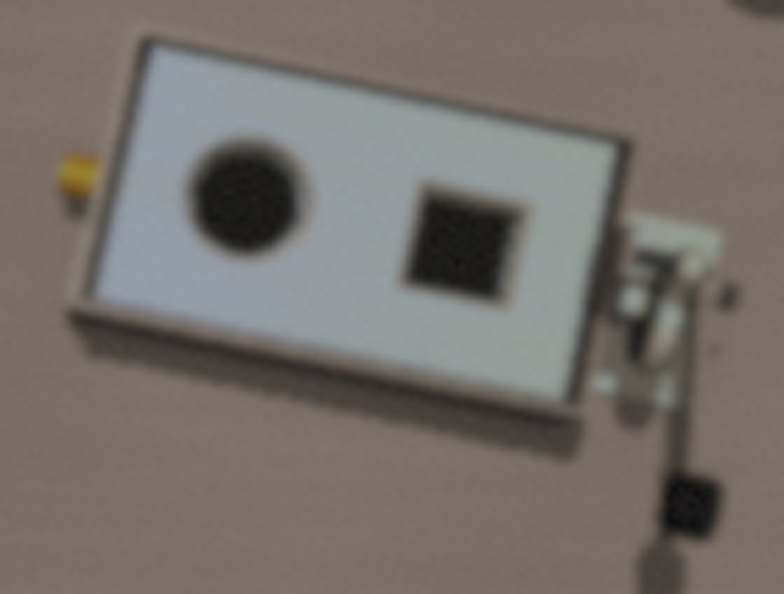

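View pics/t2.png

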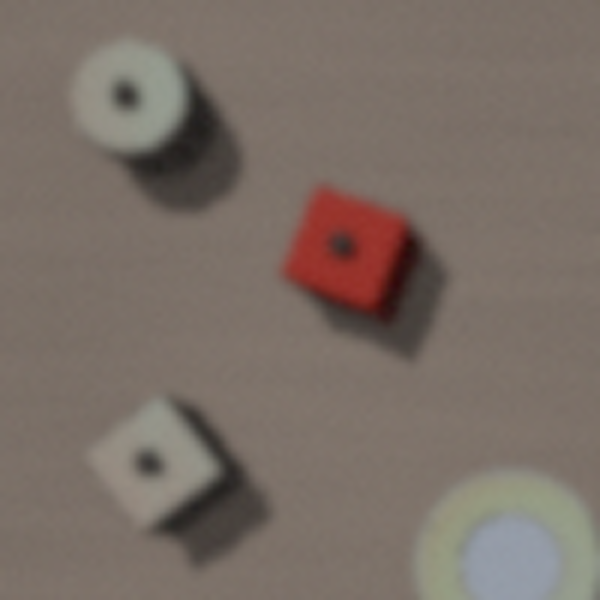

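View pics/s1.png

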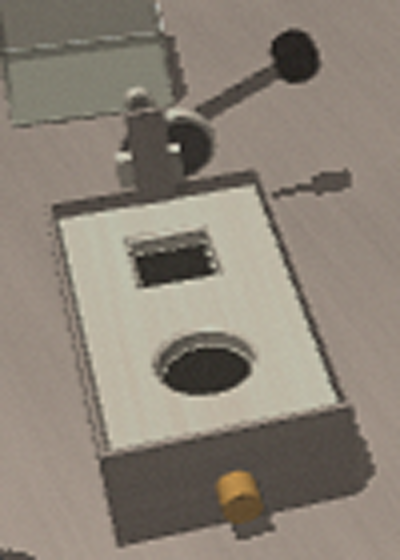

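View pics/s2.png

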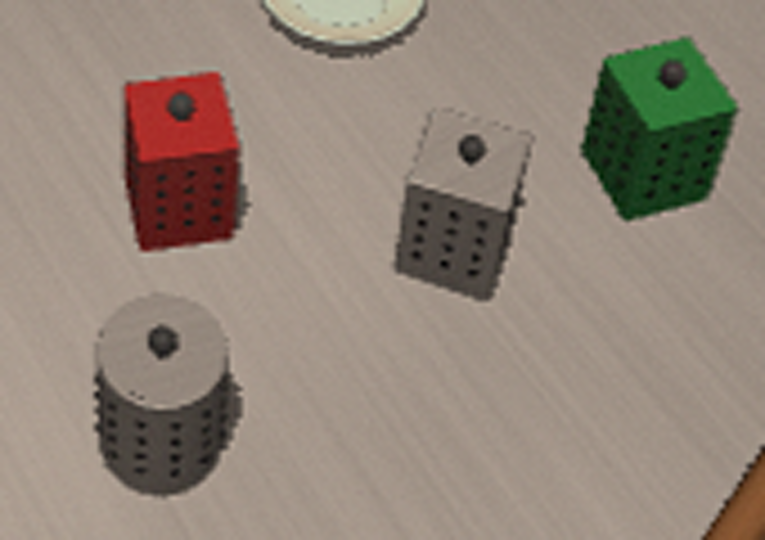

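```bash
cat > h.py <<'E'
import numpy as np, cv2
from cell import r, imaging
def ray(cam,uv,z,pose=None):
    p=imaging.camera_params(cam); T=p["pose"] if pose is None else pose
    d=np.linalg.inv(p["K"])@np.array([uv[0],uv[1],1.]); d=T[:3,:3]@d; o=T[:3,3]
    return o+d*(z-o[2])/d[2]
def tri(c1,u1,c2,u2):
    A=np.zeros((3,3));b=np.zeros(3)
    for c,u in((c1,u1),(c2,u2)):
        p=imaging.camera_params(c);T=p["pose"];d=T[:3,:3]@np.linalg.inv(p["K"])@np.array([u[0],u[1],1.]);d/=np.linalg.norm(d)
        P=np.eye(3)-np.outer(d,d);A+=P;b+=P@T[:3,3]
    return np.linalg.solve(A,b)
E
python3 - <<'E'
from h import *
t=cv2.imread("pics/top0.png")
def cons(mask,x0,y0,lo,hi):
    cs,hh=cv2.findContours(mask,cv2.RETR_CCOMP,cv2.CHAIN_APPROX_NONE)
    for c,h in zip(cs,hh[0]):
        a=cv2.contourArea(c)
        if lo<a<hi: yield c.reshape(-1,2)+[x0,y0],a,h[3]>=0
S=8
def up(x0,x1,y0,y1):return cv2.resize(t[y0:y1,x0:x1],None,fx=S,fy=S,interpolation=cv2.INTER_CUBIC)
def un(p,x0,y0): return (np.asarray(p,float)+.5)/S-.5+[x0,y0]
# lids
for nm,(x0,x1,y0,y1) in dict(round=(125,165,135,175),square=(130,165,195,230)).items():
    g=cv2.cvtColor(up(x0,x1,y0,y1),cv2.COLOR_BGR2GRAY)
    for th in(145,155,165):
        m=cv2.morphologyEx((g>th).astype(np.uint8),cv2.MORPH_OPEN,np.ones((9,9)))
        for c,a,hole in cons(m,0,0,2000,1e5):
            if hole: continue
            rc=cv2.minAreaRect(c.astype(np.int32)); ctr=un(rc[0],x0,y0)
            b=cv2.boxPoints(rc); W=np.array([ray("top",un(p,x0,y0),.07)[:2] for p in b])
            print(nm,th,a/64,ctr.round(2),ray("top",ctr,.07).round(4),np.linalg.norm(W[1]-W[0]).round(4),np.linalg.norm(W[2]-W[1]).round(4),np.degrees(np.arctan2(*(W[1]-W[0])[::-1])).round(1))
x0,x1,y0,y1=235,375,125,235
u=up(x0,x1,y0,y1);g=cv2.cvtColor(u,cv2.COLOR_BGR2GRAY)
for th in(60,90,120,140):
    m=(g>th).astype(np.uint8)
    for c,a,hole in cons(m,0,0,10000,600000):
        rc=cv2.minAreaRect(c.astype(np.int32)); ctr=un(rc[0],x0,y0)
        b=cv2.boxPoints(rc);W=np.array([ray("top",un(p,x0,y0),.068)[:2] for p in b])
        print(th,hole,a/64,ctr.round(2),ray("top",ctr,.068).round(4),ray("top",ctr,.054).round(4),np.linalg.norm(W[1]-W[0]).round(4),np.linalg.norm(W[2]-W[1]).round(4),np.degrees(np.arctan2(*(W[1]-W[0])[::-1])).round(1))
E
```

```text
round 145 89.9140625 [142.85 150.3 ] [0.6128 0.2936 0.07  ] 0.033 0.0417 -87.6Traceback (most recent call last):
  File "<stdin>", line 16, in <module>
  File "<stdin>", line 5, in cons
TypeError: 'NoneType' object is not subscriptable
```

Run:
```python
from h import *
t=cv2.imread("pics/top0.png");S=8
def run(nm,x0,x1,y0,y1,ths,zs,lo):
    g=cv2.cvtColor(cv2.resize(t[y0:y1,x0:x1],None,fx=S,fy=S,interpolation=cv2.INTER_CUBIC),cv2.COLOR_BGR2GRAY)
    un=lambda p:(np.asarray(p,float)+.5)/S-.5+[x0,y0]
    print(nm,np.percentile(g,[5,25,50,75,90,97]))
    for th in ths:
        m=cv2.morphologyEx((g>th).astype(np.uint8),cv2.MORPH_OPEN,np.ones((9,9)))
        cs,hh=cv2.findContours(m,cv2.RETR_CCOMP,cv2.CHAIN_APPROX_NONE)
        for c,h in zip(cs,hh[0] if hh is not None else []):
            a=cv2.contourArea(c)/64
            if a<lo or a>7000: continue
            rc=cv2.minAreaRect(c);ctr=un(rc[0]);M=cv2.moments(c);cm=un((M['m10']/M['m00'],M['m01']/M['m00']))
            W=np.array([ray("top",un(p),zs)[:2] for p in cv2.boxPoints(rc)])
            print(' ',th,'hole' if h[3]>=0 else '',round(a),'rect',ray("top",ctr,zs)[:2].round(4),'cent',ray("top",cm,zs)[:2].round(4),np.linalg.norm(W[1]-W[0]).round(4),np.linalg.norm(W[2]-W[1]).round(4),np.degrees(np.arctan2(*(W[1]-W[0])[::-1])).round(1))
run("round",125,165,135,175,(125,130,135,140),.07,100)
run("square",130,165,195,230,(120,125,130,135,140),.07,100)
run("bath",235,375,125,235,(50,70,90,110,130,140),.068,100)
s=[("round",(142.85,150.3)),]
# balls
def z(p,f,o): return (np.array(p)+.5)/f-.5+o
print("round ball",tri("top",z((126,94),6,[120,135]),"scene",z((162,340),4.5,[230,225])))
print("sq ball",tri("top",z((149,463),6,[120,135]),"scene",z((471,149),4.5,[230,225])))
print("knob",tri("top",z((692,503),np.array([5.6,5.4]),[235,125]),"scene",z((296,56),4,[145,90])))
```

```text
round [ 53. 112. 115. 117. 141. 149.]
  125  265 rect [0.6139 0.3003] cent [0.6135 0.2998] 0.0511 0.0515 -88.4
  130  246 rect [0.6134 0.2994] cent [0.6132 0.2995] 0.0496 0.0496 -12.0
  135  227 rect [0.6134 0.2994] cent [0.613  0.2992] 0.0473 0.0476 -88.4
  140  205 rect [0.6135 0.2987] cent [0.613  0.2987] 0.0445 0.0448 -88.4
square [ 58. 108. 115. 118. 140. 145.]
  120  263 rect [0.4439 0.2812] cent [0.4438 0.2806] 0.0452 0.046 -50.6
  125  243 rect [0.4437 0.2804] cent [0.4438 0.2802] 0.0432 0.0441 -50.2
  130  224 rect [0.4438 0.28  ] cent [0.4438 0.2798] 0.0418 0.0427 -50.4
  135  202 rect [0.4438 0.2797] cent [0.444  0.2795] 0.0398 0.041 -50.2
  140  110 rect [0.4444 0.2791] cent [0.4464 0.2772] 0.0364 0.0383 -50.3
bath [ 54. 111. 115. 118. 154. 155.]
  50 hole 102 rect [ 0.5029 -0.1204] cent [ 0.5017 -0.1276] 0.0054 0.2412 -11.1
  50 hole 225 rect [ 0.57   -0.1897] cent [ 0.5698 -0.1895] 0.0437 0.0426 -11.8
  50 hole 231 rect [ 0.5908 -0.0825] cent [ 0.5911 -0.0825] 0.049 0.0471 1.0
  70 hole 560 rect [ 0.4976 -0.1215] cent [ 0.4976 -0.1272] 0.0202 0.2566 -11.0
  70 hole 266 
[... 531 characters left out ...]
.0539 -12.0
  110 hole 359 rect [ 0.5924 -0.0827] cent [ 0.5928 -0.0829] 0.0607 0.0587 1.0
  130  3966 rect [ 0.5806 -0.1381] cent [ 0.5807 -0.1374] 0.1352 0.2372 -11.2
  130 hole 417 rect [ 0.5712 -0.1912] cent [ 0.571  -0.1911] 0.0592 0.0583 -11.7
  130 hole 415 rect [ 0.5933 -0.083 ] cent [ 0.5929 -0.0832] 0.0652 0.064 -43.3
  140  3836 rect [ 0.581  -0.1381] cent [ 0.581  -0.1374] 0.1323 0.2344 -11.1
  140 hole 459 rect [ 0.571  -0.1914] cent [ 0.5711 -0.1913] 0.0619 0.0613 -11.7
  140 hole 454 rect [ 0.5931 -0.0831] cent [ 0.593  -0.0834] 0.068 0.0671 -46.6
round ball [0.61056038 0.29799649 0.07797074]
sq ball [0.4422857  0.27851342 0.07744834]
knob [ 0.43593474 -0.28415088  0.13333184]
```

Positions agree across the views: round pocket (0.593,-0.083), square pocket (0.571,-0.191), bath yaw about -11.4°. The knob at (0.436,-0.284,0.132) matches the bath geometry. I'll take the square can first.

```bash
cat >> h.py <<'E'
from scipy.spatial.transform import Rotation as Ro
def Rt(s): return Ro.from_quat(np.roll(s["orientation"],-1)).as_matrix()
def plan(xyz,yaw_y):
    "turn needed (tool deg), then shift in the tool axes after that turn"
    s=r.get_state();R=Rt(s);a=np.degrees(np.arctan2(R[1,1],R[0,1]))
    t=-(yaw_y-a); t=(t+180)%360-180
    R2=R@Ro.from_euler('z',t,degrees=True).as_matrix()
    print("clock",s["clock"],"pos",s["position"].round(4),"tilt",R[:,2].round(4),"yawy",round(a,2),"w",round(s["gripper_width"],3),"F",s["ft_force"].round(1),"q7",s["q"][6].round(2))
    print("turn",round(t,2),"shift mm",(R2.T@(np.array(xyz)-s["position"])*1000).round(1))
E
python3 -c "
from h import *
plan([.443,.280,.130],39.7)"
```

```text
clock 0.15 pos [0.29   0.5812 0.196 ] tilt [-6.0e-04 -1.3e-03 -1.0e+00] yawy 63.48 w 0.996 F [-0.4  0.4 -0. ] q7 -0.06
turn 23.78 shift mm [-329.4  -74.6   66.3]
```

Emit:
carry_out(commands=[[[0,0,0,0,8],[0,0,0,0,8],[0,0,0,0,7.8],[0,-0.047,-0.01,0,0],[0,-0.047,-0.01,0,0],[0,-0.047,-0.01,0,0],[0,-0.047,-0.011,0,0],[0,-0.047,-0.011,0,0]]], grip_force=30)

```text
clock: 0.95
position: [0.4008, 0.3656, 0.1967]
orientation: [-0.0, 0.425, 0.905, -0.0]
ft_force: [0.9, -0.1, 0.3]
gripper_width: 0.999
```

Emit:
carry_out(commands=[[[0,-0.045,-0.011,0.01,0],[0,-0.035,-0.008,0.02,0],[0,-0.014,-0.003,0.036,0],[0,0,0,0,0],[0,0,0,0,0],[0,0,0,0,0],[0,0,0,0,0],[0,0,0,0,0]]])

```text
clock: 1.75
position: [0.4435, 0.2827, 0.1321]
orientation: [0.0, 0.424, 0.906, 0.001]
ft_force: [-0.0, 0.5, 0.6]
gripper_width: 0.998
```

```bash
python3 -c "
from h import *
plan([.443,.280,.030],39.7)
cv2.imwrite('pics/w1.png',imaging.grab_frame('wrist'))"
```

```text
clock 1.75 pos [0.4435 0.2827 0.1321] tilt [ 0.0016  0.0014 -1.    ] yawy 39.8 w 0.998 F [-0.   0.5  0.6] q7 0.09
turn 0.1 shift mm [ -1.8  -2.3 102.1]
```

View pics/w1.png

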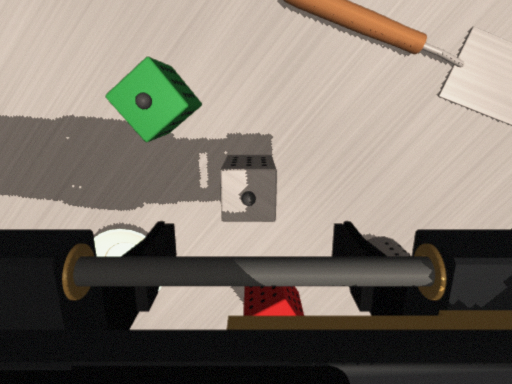

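The can shows centred between the jaws and aligned with them, with its ball at (248,198). I'll cast that ray as a cross-check.

```bash
cat >> h.py <<'E'
def wray(uv,z):
    s=r.get_state();T=np.eye(4);T[:3,:3]=Rt(s);T[:3,3]=s["position"]
    return ray("wrist",uv,z,T@imaging.camera_params("wrist")["hand_eye"])
E
python3 -c "
from h import *
print(wray((248,198),.077),wray((248.5,220.5),.07),wray((276,195),.07),wray((222,195),.07))"
```

```text
[0.44088207 0.27763481 0.077     ] [0.45504624 0.2609096  0.07      ] [0.45815427 0.2925174  0.07      ] [0.42418383 0.26424118 0.07      ]
```

Emit:
carry_out(commands=[[[0,-0.002,-0.003,0.025,0],[0,0,0,0.03,0],[0,0,0,0.03,0],[0,0,0,0.015,0],[0,0,0,0,0],[0,0,0,0,0],[200,0,0,0,0],[200,0,0,0,0]]])

```text
clock: 2.6
position: [0.4433, 0.2785, 0.0323]
orientation: [0.001, 0.425, 0.905, 0.001]
ft_force: [-0.4, -0.1, 0.1]
gripper_width: 0.893
```

Emit:
carry_out(commands=[[[200,0,0,0,0],[200,0,0,0,0],[200,0,0,0,0],[200,0,0,0,0],[200,0,0,0,0],[200,0,0,-0.02,0],[200,0,0,-0.03,0],[200,0,0,-0.05,0]]])

```text
clock: 3.4
position: [0.4396, 0.2759, 0.1284]
orientation: [-0.002, 0.425, 0.905, -0.004]
ft_force: [0.8, 1.6, -1.7]
gripper_width: 0.527
```

```bash
python3 -c "
from h import *
plan([.571,-.191,.150],-11.4)
cv2.imwrite('pics/s3.png',imaging.grab_frame('scene'))"
```

```text
clock 3.4 pos [0.4396 0.2759 0.1284] tilt [-0.0062 -0.005  -1.    ] yawy 39.69 w 0.527 F [ 0.8  1.6 -1.7] q7 0.1
turn 51.09 shift mm [-431.8  220.9  -20.1]
```

View pics/s3.png

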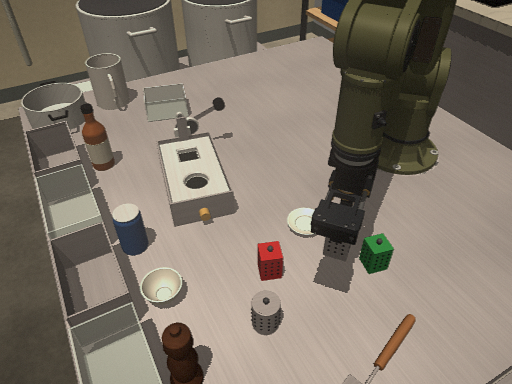

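The square can is gripped (46 mm opening) and lifted. Next I'll turn and carry it to above the square pocket.

Emit:
carry_out(commands=[[[200,0,0,-0.01,8.5],[200,0,0,-0.02,8.5],[200,0,0,-0.02,8.5],[200,0,0,0,8.5],[200,0,0,0,8.5],[200,0,0,0,8.5],[200,-0.036,0.018,0,0],[200,-0.036,0.018,0,0]]])

```text
clock: 4.25
position: [0.4631, 0.2001, 0.1801]
orientation: [0.0, 0.772, 0.635, -0.0]
ft_force: [0.9, -0.5, -2.3]
gripper_width: 0.525
```

Emit:
carry_out(commands=[[[200,-0.04,0.021,0,0],[200,-0.04,0.021,0,0],[200,-0.04,0.021,0,0],[200,-0.04,0.021,0,0],[200,-0.04,0.021,0,0],[200,-0.04,0.021,0,0],[200,-0.04,0.021,0,0],[200,-0.04,0.021,0,0]]])

```text
clock: 5.05
position: [0.5656, -0.1482, 0.1804]
orientation: [-0.0, 0.773, 0.634, 0.0]
ft_force: [0.8, 1.4, -2.6]
gripper_width: 0.524
```

Emit:
carry_out(commands=[[[200,-0.03,0.012,0,0],[200,-0.012,0.005,0,0],[200,0,0,0,0],[200,0,0,0,0],[200,0,0,0,0],[200,0,0,0,0],[200,0,0,0,0],[200,0,0,0,0]]])

```text
clock: 5.85
position: [0.574, -0.1904, 0.181]
orientation: [-0.0, 0.773, 0.634, 0.0]
ft_force: [-0.5, -0.7, -2.3]
gripper_width: 0.524
```

```bash
python3 -c "
from h import *
plan([.571,-.191,.130],-11.4)
cv2.imwrite('pics/w2.png',imaging.grab_frame('wrist'))
cv2.imwrite('pics/t3.png',cv2.resize(imaging.grab_frame('top')[100:250,220:400],None,fx=4,fy=4))"
```

```text
clock 5.85 pos [ 0.574  -0.1904  0.181 ] tilt [ 4.e-04  4.e-04 -1.e+00] yawy -11.25 w 0.524 F [-0.5 -0.7 -2.3] q7 0.21
turn 0.15 shift mm [-1.2 -2.8 51. ]
```

View pics/w2.png

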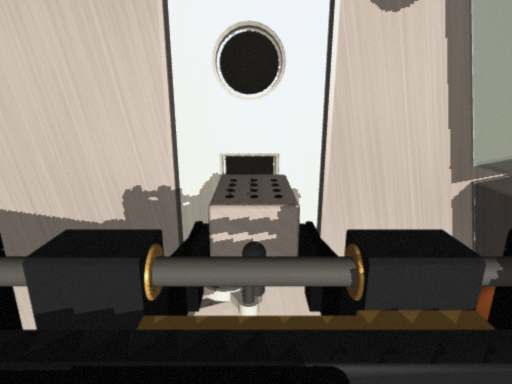

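View pics/t3.png

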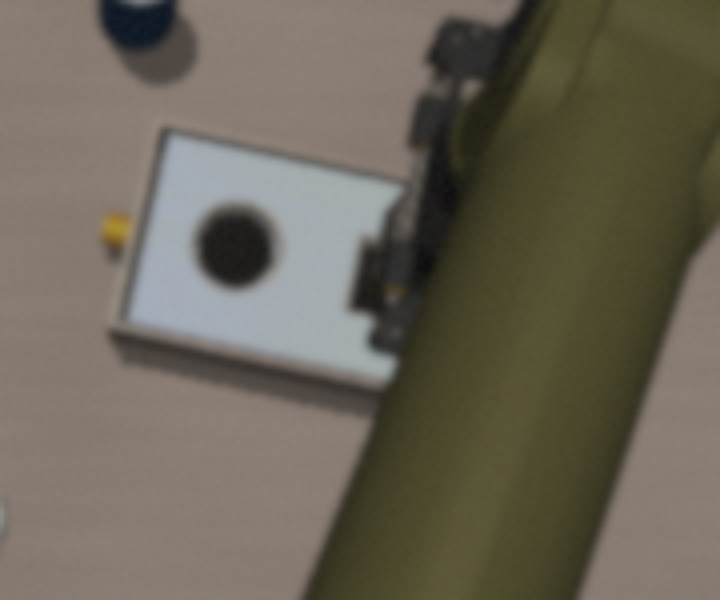

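```bash
python3 -c "
from h import *
im=cv2.imread('pics/w2.png')
cv2.imwrite('pics/w2z.png',cv2.resize(im[15:265,170:340],None,fx=3.4,fy=2.4*1,interpolation=cv2.INTER_CUBIC)[:600])
print('round',wray((249.3,61.5),.068))
for p in [(219,155),(279,155)]: print('sqmouth',wray(p,.068))
"
```

```text
round [ 0.59119596 -0.08646762  0.068     ]
sqmouth [ 0.54631734 -0.16221376  0.068     ]
sqmouth [ 0.6023494  -0.17340282  0.068     ]
```

View pics/w2z.png

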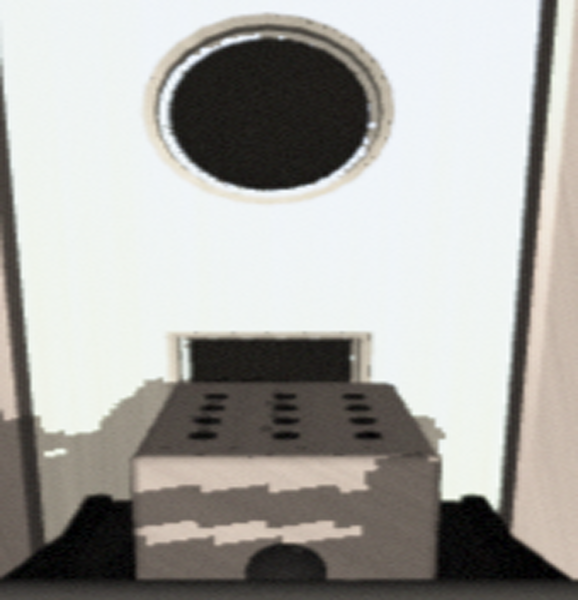

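```bash
python3 -c "
from h import *
R=Rt(r.get_state());p=r.get_state()['position']
def t(uv,z): return (R.T@(wray(uv,z)-p)*1000).round(1)
print('bottom edge',t((220.7,174),.151),t((289.3,174),.151))
print('lid edge',t((209.5,205),.221),t((299,205),.221))
print('mouth edge',t((219,155),.068),t((279,155),.068)); print('round',t((249.3,61.5),.068))
"
```

```text
bottom edge [ 23.4 -22.7  30. ] [23.4 25.4 30. ]
lid edge [ 24.1 -21.2 -40. ] [ 24.1  22.6 -40. ]
mouth edge [ 22.6 -32.7 113. ] [ 22.6  24.4 113. ]
round [105.7  -3.5 113. ]
```

Emit:
carry_out(commands=[[[200,-0.003,-0.004,0.02,0],[200,0,0,0.02,0],[200,0,0,0.015,0],[200,0,0,0,0],[200,0,0,0,0],[200,0,0,0,0],[200,0,0,0,0],[200,0,0,0,0]]])

```text
clock: 6.75
position: [0.5699, -0.1935, 0.1266]
orientation: [0.0, 0.773, 0.634, 0.0]
ft_force: [0.8, 0.2, -2.4]
gripper_width: 0.526
```

```bash
python3 -c "
from h import *
plan([.571,-.191,.130],-11.4)
im=imaging.grab_frame('wrist');cv2.imwrite('pics/w3.png',im)
cv2.imwrite('pics/w3z.png',cv2.resize(im[15:265,150:350],None,fx=3,fy=2.4,interpolation=cv2.INTER_CUBIC))
im=imaging.grab_frame('scene');cv2.imwrite('pics/s4.png',im)
cv2.imwrite('pics/s4z.png',cv2.resize(im[90:240,140:260],None,fx=4,fy=4,interpolation=cv2.INTER_CUBIC))"
```

```text
clock 6.75 pos [ 0.5699 -0.1935  0.1266] tilt [ 1.4e-03 -1.0e-04 -1.0e+00] yawy -11.31 w 0.526 F [ 0.8  0.2 -2.4] q7 0.24
turn 0.09 shift mm [ 2.6  0.6 -3.4]
```

View pics/w3z.png

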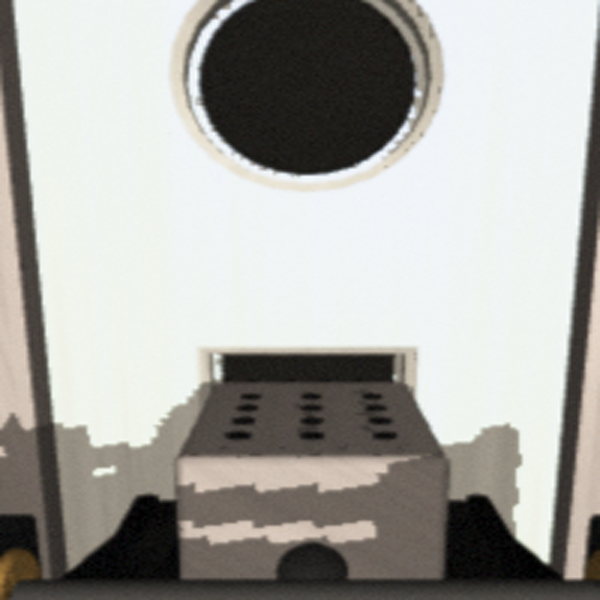

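View pics/s4z.png

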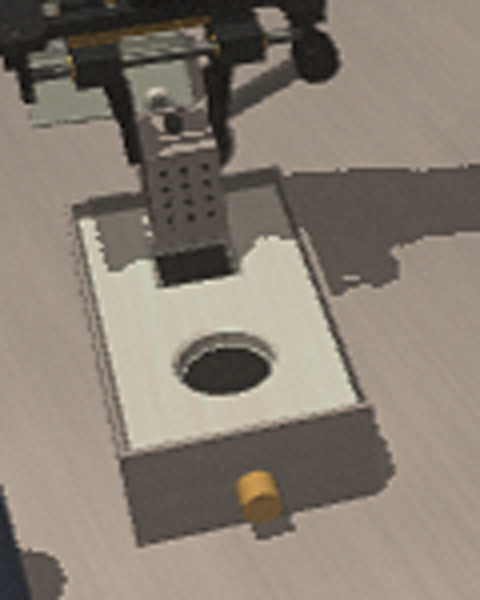

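```bash
python3 -c "
from h import *
s=r.get_state();R=Rt(s);p=s['position']
def t(uv,z): return (R.T@(wray(uv,z)-p)*1000).round(1)
print('bottom edge',t((219.2,174.3),.0968),t((287,174.3),.0968))
print('mouth edge',t((216.5,159.7),.068),t((289,159.7),.068)); print('round -x edge',t((251.7,93.8),.068))
# scene: can lower front edge & mouth front edge
f=lambda a:((np.array(a)+.5)/4-.5+[140,90])
def ts(a,z): return (R.T@(ray('scene',f(a),z)-p)*1000).round(1)
print('sc bottom',ts((153,255),.0968),ts((228,243),.0968)); print('sc mouth front corners',ts((158,288),.068),ts((242,272),.068))
"
```

```text
bottom edge [ 23.3 -23.8  29.5] [23.2 23.7 29.5]
mouth edge [ 28.3 -28.7  58.3] [28.2 28.  58.3]
round -x edge [77.6 -1.1 58.3]
sc bottom [30.6 27.4 29.5] [ 32.3 -20.4  29.5]
sc mouth front corners [27.9 27.4 58.3] [ 27.5 -27.8  58.3]
```

Can and pocket now agree within 1 mm in the wrist view, so I'll lower it.

Emit:
carry_out(commands=[[[200,0,0,0.012,0],[200,0,0,0.012,0],[200,0,0,0.008,0],[200,0,0,0.006,0],[200,0,0,0.004,0],[200,0,0,0,0],[200,0,0,0,0],[200,0,0,0,0]]])

```text
clock: 7.65
position: [0.569, -0.1934, 0.0847]
orientation: [-0.0, 0.773, 0.634, 0.0]
ft_force: [-4.3, 2.1, 6.1]
gripper_width: 0.528
```

```bash
python3 -c "
from h import *
plan([.571,-.191,.084],-11.4)
im=imaging.grab_frame('wrist')
cv2.imwrite('pics/w4z.png',cv2.resize(im[15:265,150:350],None,fx=3,fy=2.4,interpolation=cv2.INTER_CUBIC))"
```

```text
clock 7.65 pos [ 0.569  -0.1934  0.0847] tilt [-5.e-04  7.e-04 -1.e+00] yawy -11.33 w 0.528 F [-4.3  2.1  6.1] q7 0.26
turn 0.07 shift mm [2.7 1.5 0.7]
```

View pics/w4z.png

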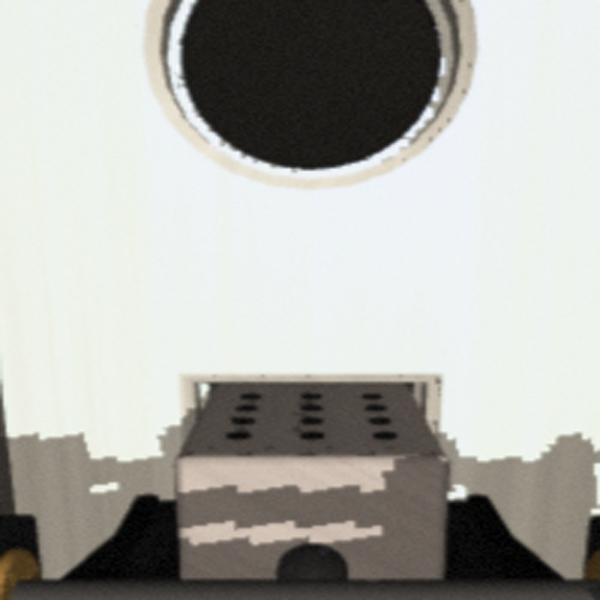

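Emit:
carry_out(commands=[[[0,0,0,0,0],[0,0,0,0,0],[0,0,0,0,0],[0,0,0,0,0],[0,0,0,0,0],[0,0,0,-0.02,0],[0,0,0,-0.04,0],[0,0,0,-0.05,0]]])

```text
clock: 8.5
position: [0.5679, -0.1928, 0.1931]
orientation: [-0.002, 0.773, 0.634, -0.001]
ft_force: [0.7, 0.7, -0.5]
gripper_width: 0.998
```

```bash
python3 -c "
from h import *
plan([.612,.299,.150],30)
im=imaging.grab_frame('wrist')
cv2.imwrite('pics/w5.png',im)"
```

```text
clock 8.5 pos [ 0.5679 -0.1928  0.1931] tilt [-4.3e-03  5.0e-04 -1.0e+00] yawy -11.32 w 0.998 F [ 0.7  0.7 -0.5] q7 0.21
turn -41.32 shift mm [403.7 284.2  43.2]
```

View pics/w5.png

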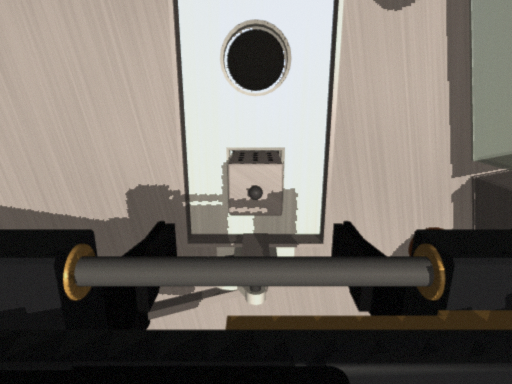

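The square can stands seated and upright in its pocket, with its ball at (256,192). Now for the round can.

Emit:
carry_out(commands=[[[0,0,0,0,-8.3],[0,0,0,0,-8.3],[0,0,0,0,-8.3],[0,0,0,0,-8.2],[0,0,0,0,-8.2],[0,0.037,0.026,0,0],[0,0.037,0.026,0,0],[0,0.037,0.026,0,0]]])

```text
clock: 9.35
position: [0.5816, -0.0571, 0.1939]
orientation: [0.0, 0.501, 0.866, 0.0]
ft_force: [0.5, -0.3, 0.0]
gripper_width: 0.998
```

Emit:
carry_out(commands=[[[0,0.037,0.026,0,0],[0,0.037,0.026,0,0],[0,0.037,0.026,0,0],[0,0.037,0.026,0,0],[0,0.037,0.026,0,0],[0,0.037,0.026,0,0],[0,0.037,0.026,0,0],[0,0.03,0.02,0.02,0]]])

```text
clock: 10.15
position: [0.6135, 0.2975, 0.1765]
orientation: [0.001, 0.499, 0.867, 0.003]
ft_force: [1.0, 0.6, 1.3]
gripper_width: 0.999
```

Emit:
carry_out(commands=[[[0,0.004,0.004,0.02,0],[0,0,0,0.01,0],[0,0,0,0,0],[0,0,0,0,0],[0,0,0,0,0],[0,0,0,0,0],[0,0,0,0,0],[0,0,0,0,0]]])

```text
clock: 10.95
position: [0.6137, 0.2984, 0.1445]
orientation: [0.0, 0.5, 0.866, 0.0]
ft_force: [1.0, 0.4, 0.6]
gripper_width: 1.002
```

```bash
python3 -c "
from h import *
plan([.612,.298,.030],30)
im=imaging.grab_frame('wrist')
cv2.imwrite('pics/w6.png',im)"
```

```text
clock 10.95 pos [0.6137 0.2984 0.1445] tilt [ 8.e-04  6.e-04 -1.e+00] yawy 29.97 w 1.002 F [1.  0.4 0.6] q7 0.12
turn -0.03 shift mm [  0.5  -1.8 114.5]
```

View pics/w6.png

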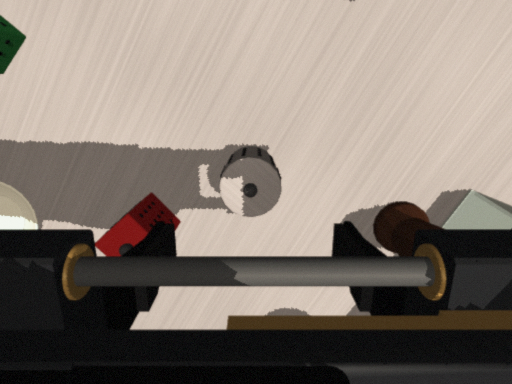

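```bash
python3 -c "
from h import *
s=r.get_state();R=Rt(s);p=s['position']
m=tri('top',(127,79),'scene',(177,331));print('mill',m, R.T@(m-p)*1000, 'base',R.T@(ray('top',(140,102),0)-p)*1000)
for uv in [(152,194),(181,223),(125,248)]: print('red',(R.T@(wray(uv,.07)-p)*1000).round(1))
for uv in [(250.5,190)]: print('ball',wray(uv,.077), (R.T@(wray(uv,.077)-p)*1000).round(1))
for uv in [(250.5,216),(220,187),(281,187)]: print('lid',(R.T@(wray(uv,.07)-p)*1000).round(1))
"
```

```text
mill [0.78092303 0.32328442 0.15515791] [-62.12207201 157.36057186 -10.80413482] base [-54.66113199 153.72087551 144.3523974 ]
red [ -4.6 -87.8  74.2]
red [-31.2 -64.5  74.2]
red [ -55.4 -116.6   74.2]
ball [0.61045494 0.29787713 0.077     ] [ 1.  -3.  67.3]
lid [-24.6  -3.2  74.3]
lid [  1.7 -29.2  74.2]
lid [ 1.7 22.9 74.3]
```

The round can's ball is at (250,190), about 3 mm off jaw centre. The red can and the pepper mill both clear the fingers, so I'll descend and grip.

Emit:
carry_out(commands=[[[0,0.001,-0.003,0.03,0],[0,0,0,0.04,0],[0,0,0,0.03,0],[0,0,0,0.013,0],[0,0,0,0,0],[0,0,0,0,0],[200,0,0,0,0],[200,0,0,0,0]]])

```text
clock: 11.8
position: [0.6117, 0.2985, 0.033]
orientation: [0.001, 0.5, 0.866, 0.001]
ft_force: [0.6, 0.0, 0.2]
gripper_width: 0.894
```

Emit:
carry_out(commands=[[[200,0,0,0,0],[200,0,0,0,0],[200,0,0,0,0],[200,0,0,0,0],[200,0,0,-0.02,0],[200,0,0,-0.04,0],[200,0,0,-0.05,0],[200,0,0,-0.04,0]]])

```text
clock: 12.6
position: [0.6103, 0.2977, 0.1826]
orientation: [0.0, 0.5, 0.866, 0.0]
ft_force: [1.2, 1.3, -3.5]
gripper_width: 0.609
```

```bash
python3 -c "
from h import *
plan([.5915,-.085,.180],-11.4)"
```

```text
clock 12.6 pos [0.6103 0.2977 0.1826] tilt [ 2.e-04 -0.e+00 -1.e+00] yawy 29.98 w 0.609 F [ 1.2  1.3 -3.5] q7 0.11
turn 41.38 shift mm [-378.9   57.2    2.6]
```

Emit:
carry_out(commands=[[[200,0,0,0,8.3],[200,0,0,0,8.3],[200,0,0,0,8.3],[200,0,0,0,8.3],[200,0,0,0,8.2],[200,-0.045,0.007,0,0],[200,-0.045,0.007,0,0],[200,-0.045,0.007,0,0]]])

```text
clock: 13.4
position: [0.6034, 0.1598, 0.1798]
orientation: [0.0, 0.774, 0.634, -0.001]
ft_force: [0.4, -0.3, -2.8]
gripper_width: 0.613
```

Emit:
carry_out(commands=[[[200,-0.045,0.007,0,0],[200,-0.045,0.007,0,0],[200,-0.045,0.007,0,0],[200,-0.045,0.007,0,0],[200,-0.045,0.007,0,0],[200,-0.019,0.001,0.02,0],[200,0,0,0.02,0],[200,0,0,0.01,0]]])

```text
clock: 14.2
position: [0.5893, -0.0856, 0.1285]
orientation: [-0.001, 0.775, 0.632, -0.001]
ft_force: [-0.4, 1.3, -2.3]
gripper_width: 0.612
```

Emit:
carry_out(commands=[[[200,0,0,0.003,0],[200,0,0,0,0],[200,0,0,0,0],[200,0,0,0,0],[200,0,0,0,0],[200,0,0,0,0],[200,0,0,0,0],[200,0,0,0,0]]])

```text
clock: 15.0
position: [0.5912, -0.0849, 0.128]
orientation: [0.0, 0.774, 0.633, 0.0]
ft_force: [-0.5, -0.8, -2.7]
gripper_width: 0.61
```

```bash
python3 -c "
from h import *
plan([.5912,-.0855,.127],-11.4)
im=imaging.grab_frame('wrist');cv2.imwrite('pics/w7.png',im)
cv2.imwrite('pics/w7z.png',cv2.resize(im[15:265,150:350],None,fx=3,fy=2.4,interpolation=cv2.INTER_CUBIC))
im=imaging.grab_frame('scene');cv2.imwrite('pics/s7.png',im)
cv2.imwrite('pics/s7z.png',cv2.resize(im[90:240,140:260],None,fx=4,fy=4,interpolation=cv2.INTER_CUBIC))"
```

```text
clock 15.0 pos [ 0.5912 -0.0849  0.128 ] tilt [ 2.e-04  1.e-04 -1.e+00] yawy -11.41 w 0.61 F [-0.5 -0.8 -2.7] q7 0.03
turn -0.01 shift mm [-0.6  0.1  1. ]
```

View pics/w7z.png

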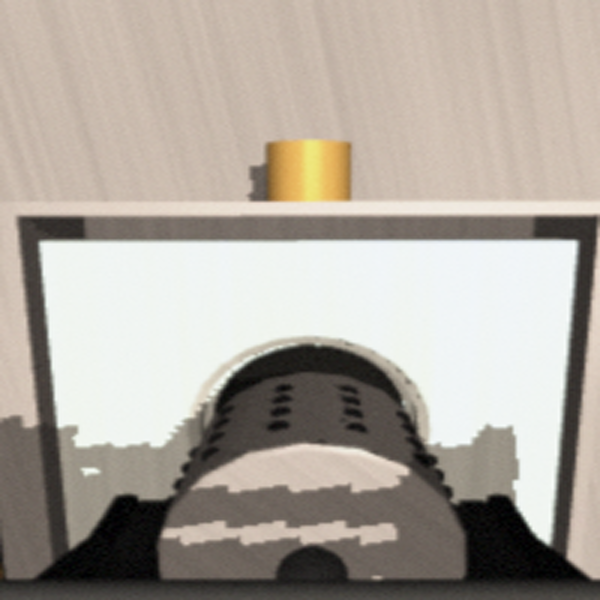

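View pics/s7z.png

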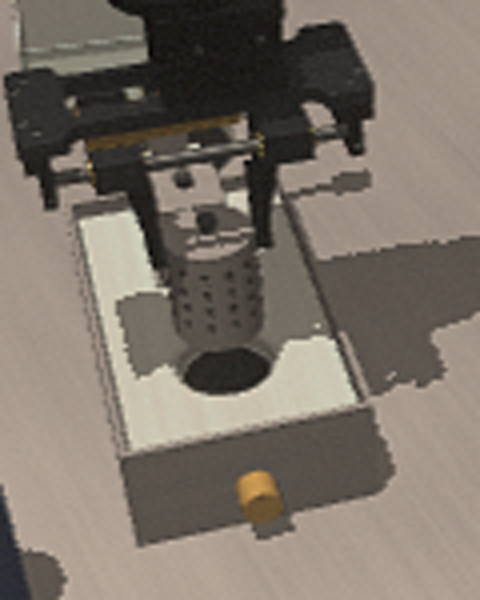

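```bash
python3 -c "
from h import *
s=r.get_state();R=Rt(s);p=s['position']
def t(uv,z): return (R.T@(wray(uv,z)-p)*1000).round(1)
print('mouth +33',t((253.3,155),.068),'can +27',t((253.3,169.6),.0985),'rack L/R',t((164.5,125),.068),t((342,125),.068))
"
```

```text
mouth +33 [31.7  0.1 59.9] can +27 [26.6  0.1 29.4] rack L/R [ 54.8 -67.8  59.9] [54.8 67.9 59.9]
```

Pocket and can agree within 1 mm, so I'll lower it.

Emit:
carry_out(commands=[[[200,-0.001,0,0.012,0],[200,0,0,0.012,0],[200,0,0,0.009,0],[200,0,0,0.006,0],[200,0,0,0.004,0],[200,0,0,0,0],[200,0,0,0,0],[200,0,0,0,0]]])

```text
clock: 15.9
position: [0.5914, -0.0859, 0.085]
orientation: [0.0, 0.774, 0.633, 0.0]
ft_force: [-0.4, 0.6, -3.3]
gripper_width: 0.61
```

```bash
python3 -c "
from h import *
plan([.5912,-.0855,.084],-11.4)
im=imaging.grab_frame('wrist')
cv2.imwrite('pics/w8z.png',cv2.resize(im[15:265,150:350],None,fx=3,fy=2.4,interpolation=cv2.INTER_CUBIC))"
```

```text
clock 15.9 pos [ 0.5914 -0.0859  0.085 ] tilt [ 9.e-04 -1.e-04 -1.e+00] yawy -11.41 w 0.61 F [-0.4  0.6 -3.3] q7 0.05
turn -0.01 shift mm [ 0.4 -0.3  1. ]
```

View pics/w8z.png

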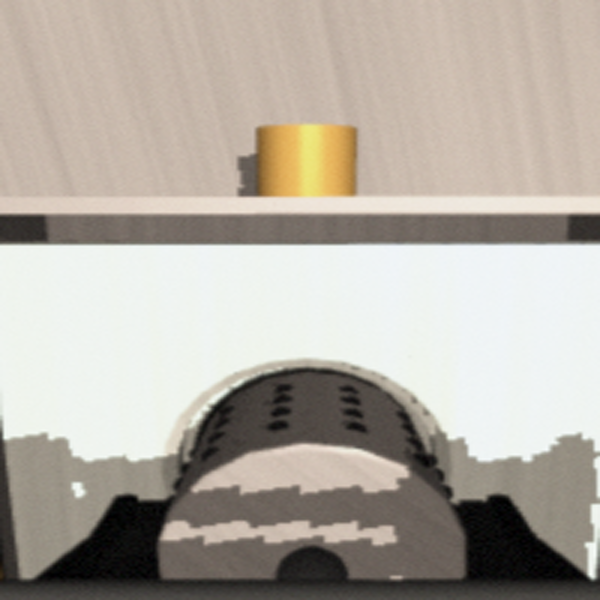

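It's inside the pocket but not yet touching the floor. I'll go down 1.5 mm more, release and rise.

Emit:
carry_out(commands=[[[200,0,0,0.0015,0],[200,0,0,0,0],[200,0,0,0,0],[0,0,0,0,0],[0,0,0,0,0],[0,0,0,0,0],[0,0,0,0,0],[0,0,0,-0.01,0]]])

```text
clock: 16.75
position: [0.5898, -0.0857, 0.0922]
orientation: [-0.001, 0.774, 0.633, -0.001]
ft_force: [0.1, 0.3, -0.8]
gripper_width: 0.955
```

Emit:
carry_out(commands=[[[0,0,0,-0.03,0],[0,0,0,-0.05,0],[0,0,0,-0.05,0],[0,0,0,-0.02,0],[0,0,0,0,0],[0,0,0,0,0],[0,0,0,0,0],[0,0,0,0,0]]])

```text
clock: 17.55
position: [0.5902, -0.0857, 0.2418]
orientation: [-0.001, 0.774, 0.633, -0.001]
ft_force: [-0.0, 0.4, 0.0]
gripper_width: 1.001
```

```bash
python3 -c "
from h import *
plan([.436,-.2835,.210],-101.4)
im=imaging.grab_frame('wrist');cv2.imwrite('pics/w9.png',im)
im=imaging.grab_frame('scene');cv2.imwrite('pics/s9.png',im)
"
```

```text
clock 17.55 pos [ 0.5902 -0.0857  0.2418] tilt [-0.0028 -0.     -1.    ] yawy -11.41 w 1.001 F [-0.   0.4  0. ] q7 -0.0
turn 89.99 shift mm [-111.9  224.4   32.2]
```

View pics/w9.png

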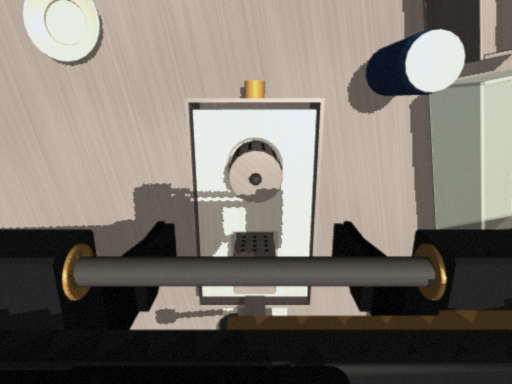

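View pics/s9.png

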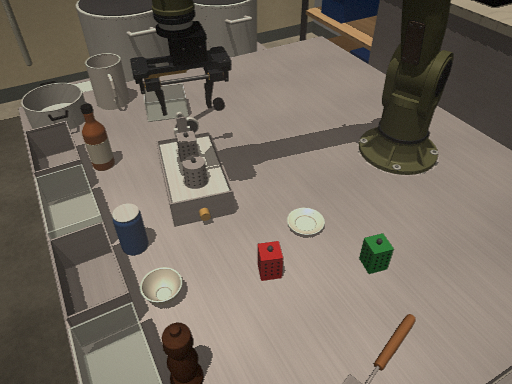

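Both cans look seated and upright. Now I'll turn for the lever pinch and move over the knob.

Emit:
carry_out(commands=[[[0,0,0,0,8.2],[0,0,0,0,8.2],[0,0,0,0,8.2],[0,0,0,0,8.2],[0,0,0,0,8.2],[0,0,0,0,8.2],[0,0,0,0,8.2],[0,0,0,0,8.2]]])

```text
clock: 18.45
position: [0.5907, -0.0859, 0.2427]
orientation: [-0.0, 0.994, 0.11, -0.001]
ft_force: [-0.7, -0.6, -0.1]
gripper_width: 1.003
```

Emit:
carry_out(commands=[[[0,0,0,0,8.2],[0,0,0,0,8.2],[0,0,0,0,8],[0,-0.02,0.04,0,0],[0,-0.02,0.04,0,0],[0,-0.02,0.04,0,0],[0,-0.02,0.04,0,0],[0,-0.02,0.04,0,0]]])

```text
clock: 19.25
position: [0.4519, -0.2633, 0.2429]
orientation: [-0.0, 0.995, -0.099, -0.0]
ft_force: [0.8, -0.3, -0.4]
gripper_width: 0.999
```

Emit:
carry_out(commands=[[[0,-0.012,0.024,0,0],[0,0,0,0,0],[0,0,0,0,0],[0,0,0,0,0],[0,0,0,0,0],[0,0,0,0,0],[0,0,0,0,0],[0,0,0,0,0]]])

```text
clock: 20.05
position: [0.4371, -0.283, 0.2433]
orientation: [0.0, 0.995, -0.099, -0.0]
ft_force: [-0.5, -0.3, -1.2]
gripper_width: 1.0
```

```bash
python3 -c "
from h import *
plan([.436,-.2835,.113],-101.4)
im=imaging.grab_frame('wrist');cv2.imwrite('pics/w10.png',im)
im=imaging.grab_frame('top');cv2.imwrite('pics/t10.png',im)
cv2.imwrite('pics/t10z.png',cv2.resize(im[125:235,235:375],None,fx=5.6,fy=5.4,interpolation=cv2.INTER_CUBIC))
im=imaging.grab_frame('scene');cv2.imwrite('pics/s10.png',im)
cv2.imwrite('pics/s10z.png',cv2.resize(im[90:240,140:260],None,fx=4,fy=4,interpolation=cv2.INTER_CUBIC))
"
```

```text
clock 20.05 pos [ 0.4371 -0.283   0.2433] tilt [-2.e-04 -1.e-04 -1.e+00] yawy -101.38 w 1.0 F [-0.5 -0.3 -1.2] q7 -1.23
turn 0.02 shift mm [ -1.    0.7 130.3]
```

View pics/w10.png

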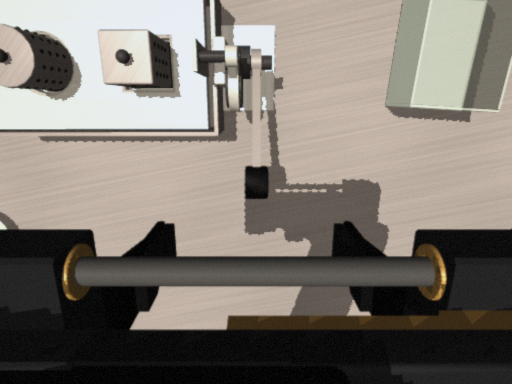

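View pics/t10z.png

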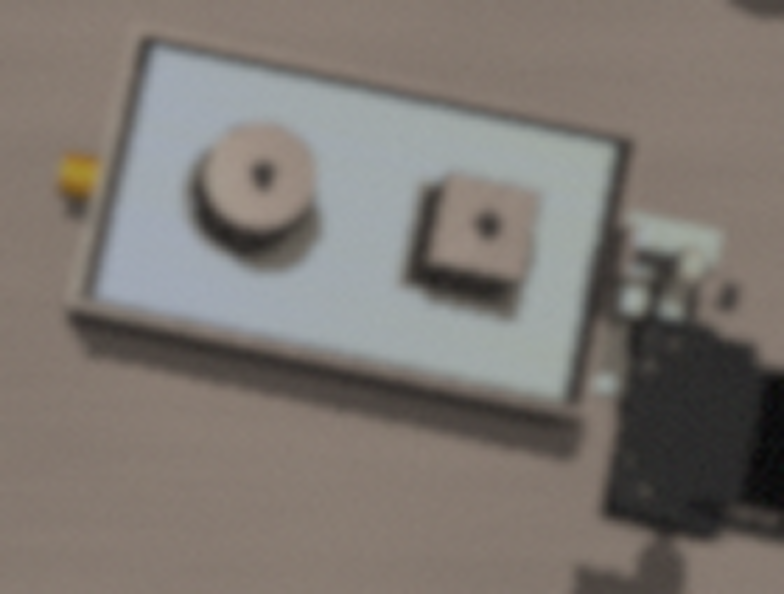

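View pics/s10z.png

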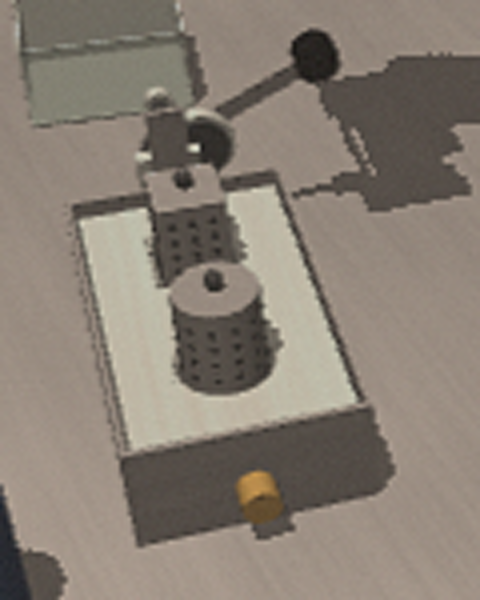

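```bash
python3 -c "
from h import *
f=lambda a:((np.array(a)+.5)/4-.5+[140,90])
g=lambda a:((np.array(a)+.5)/np.array([5.6,5.4])-.5+[235,125])
print('round ball',tri('top',g((263,175)),'scene',f((213,280))))
print('sq ball',tri('top',g((487,224)),'scene',f((183,180))))
s=r.get_state();R=Rt(s);p=s['position']
k=wray((257,182),.14);print('knob',k,R.T@(k-p)*1000)
"
```

```text
round ball [ 0.59188106 -0.08510658  0.13066526]
sq ball [ 0.57030238 -0.19032907  0.13047269]
knob [ 0.43616753 -0.28730576  0.14      ] [5.38054395e-02 4.12192668e+00 1.03352850e+02]
```

Triangulating the balls puts both at z≈0.1305, the fully seated height, and within about 1–2 mm of the pocket centres. The knob shows at (257,182) in the wrist view. Next I'll descend to it and pinch.

Emit:
carry_out(commands=[[[0,-0.001,0.003,0.03,0],[0,0,0,0.04,0],[0,0,0,0.04,0],[0,0,0,0.02,0],[0,0,0,0,0],[0,0,0,0,0],[255,0,0,0,0],[255,0,0,0,0]]], grip_force=20)

```text
clock: 21.0
position: [0.4365, -0.2865, 0.1149]
orientation: [0.0, 0.995, -0.099, 0.001]
ft_force: [-0.8, 0.5, 0.8]
gripper_width: 0.893
```

Emit:
carry_out(commands=[[[255,0,0,0,0],[255,0,0,0,0],[255,0,0,0,0],[255,0,0,0,0],[255,0,0,0,0],[255,0,0,0,0],[255,0,0,0,0],[255,0,0,0,0]]])

```text
clock: 21.8
position: [0.4355, -0.2851, 0.1133]
orientation: [-0.001, 0.995, -0.099, -0.0]
ft_force: [-0.1, 2.2, 1.6]
gripper_width: 0.246
```

```bash
python3 -c "
from h import *
plan([.546,-.3075,.187],-101.4)
im=imaging.grab_frame('wrist');cv2.imwrite('pics/w11.png',im)
im=imaging.grab_frame('scene')
cv2.imwrite('pics/s11z.png',cv2.resize(im[40:190,140:290],None,fx=4,fy=4,interpolation=cv2.INTER_CUBIC))
"
```

```text
clock 21.8 pos [ 0.4355 -0.2851  0.1133] tilt [-1.0e-04  1.5e-03 -1.0e+00] yawy -101.39 w 0.246 F [-0.1  2.2  1.6] q7 -1.12
turn 0.01 shift mm [112.7  -0.  -73.7]
```

View pics/s11z.png

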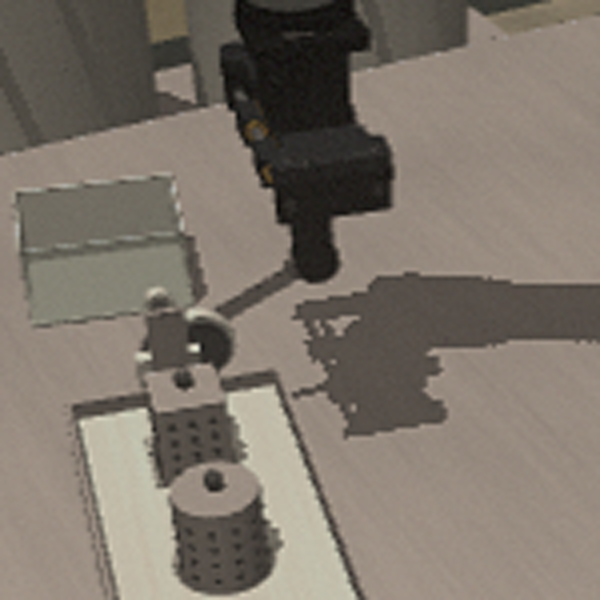

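The knob is pinched (21.4 mm opening). Now I'll swing it along the 125 mm arc, in two calls.

Emit:
carry_out(commands=[[[255,0.0042,0,-0.008,0],[255,0.0043,0,-0.0078,0],[255,0.0053,0,-0.0073,0],[255,0.0054,0,-0.0071,0],[255,0.0062,0,-0.0065,0],[255,0.0064,0,-0.0063,0],[255,0.0071,0,-0.0055,0],[255,0.0072,0,-0.0053,0]]])

```text
clock: 22.7
position: [0.4813, -0.2943, 0.1661]
orientation: [-0.0, 0.995, -0.099, -0.0]
ft_force: [6.2, -0.1, -16.9]
gripper_width: 0.244
```

```bash
python3 -c "
from h import *
plan([.546,-.3075,.187],-101.4)
im=imaging.grab_frame('scene')
cv2.imwrite('pics/s12z.png',cv2.resize(im[40:190,140:290],None,fx=4,fy=4,interpolation=cv2.INTER_CUBIC))
"
```

```text
clock 22.7 pos [ 0.4813 -0.2943  0.1661] tilt [-7.e-04  2.e-04 -1.e+00] yawy -101.35 w 0.244 F [  6.2  -0.1 -16.9] q7 -1.1
turn 0.05 shift mm [ 66.    0.2 -21. ]
```

View pics/s12z.png

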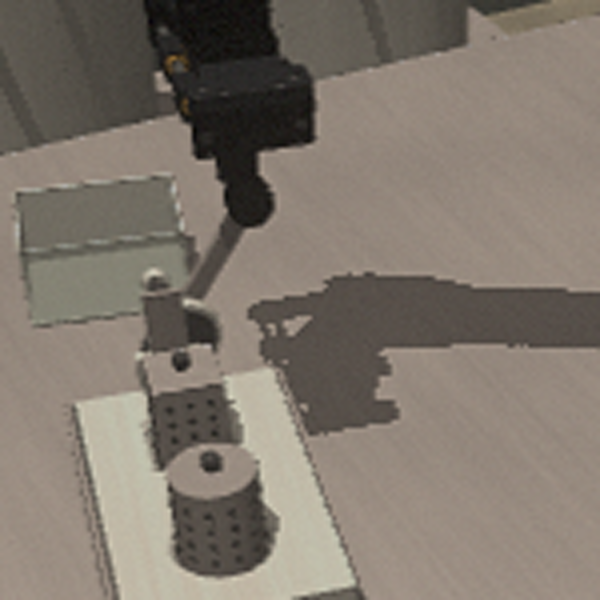

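The lever is following and the cans are riding up seated. There's about 18 N of radial pull, so I'll ease inward by about 2 mm.

Emit:
carry_out(commands=[[[255,0.0079,0,-0.0033,0],[255,0.0079,0,-0.0037,0],[255,0.0084,0,-0.003,0],[255,0.0084,0,-0.003,0],[255,0.0088,0,-0.002,0],[255,0.0088,0,-0.0018,0],[255,0.0089,0,-0.0008,0],[255,0.0085,0,-0.0004,0]]])

```text
clock: 23.55
position: [0.5482, -0.3077, 0.1859]
orientation: [-0.001, 0.995, -0.099, 0.0]
ft_force: [-1.2, 5.5, -2.2]
gripper_width: 0.247
```

Emit:
carry_out(commands=[[[255,0,0,0,0],[255,0,0,0,0],[255,0,0,0,0],[255,0,0,0,0],[255,0,0,0,0],[255,0,0,0,0],[255,0,0,0,0],[255,0,0,0,0]]])

```text
clock: 24.35
position: [0.5478, -0.3076, 0.186]
orientation: [-0.001, 0.995, -0.099, 0.001]
ft_force: [0.2, 5.7, -2.5]
gripper_width: 0.244
```

```bash
python3 -c "
from h import *
plan([.546,-.3075,.187],-101.4)
im=imaging.grab_frame('scene');cv2.imwrite('pics/s13.png',im)
cv2.imwrite('pics/s13z.png',cv2.resize(im[40:240,140:290],None,fx=4,fy=3,interpolation=cv2.INTER_CUBIC))
im=imaging.grab_frame('top');cv2.imwrite('pics/t13.png',im)
cv2.imwrite('pics/t13z.png',cv2.resize(im[125:235,235:375],None,fx=5.6,fy=5.4,interpolation=cv2.INTER_CUBIC))
im=imaging.grab_frame('wrist');cv2.imwrite('pics/w13.png',im)
"
```

```text
clock 24.35 pos [ 0.5478 -0.3076  0.186 ] tilt [ 0.0014  0.0012 -1.    ] yawy -101.35 w 0.244 F [ 0.2  5.7 -2.5] q7 -1.06
turn 0.05 shift mm [-1.8  0.2 -1. ]
```

View pics/s13z.png

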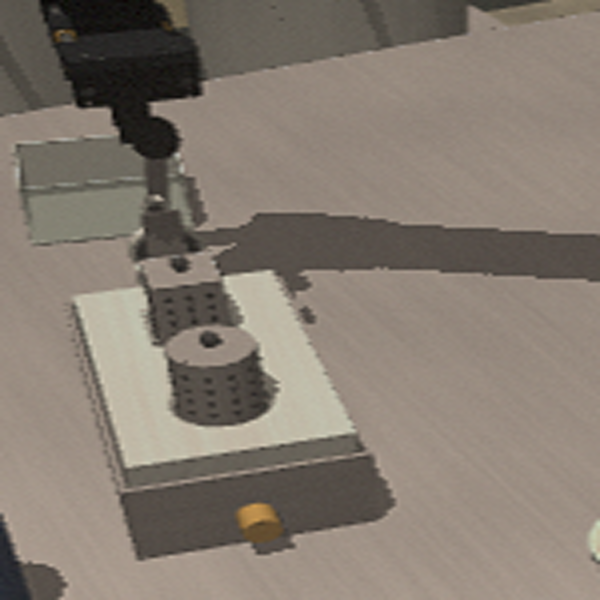

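View pics/w13.png

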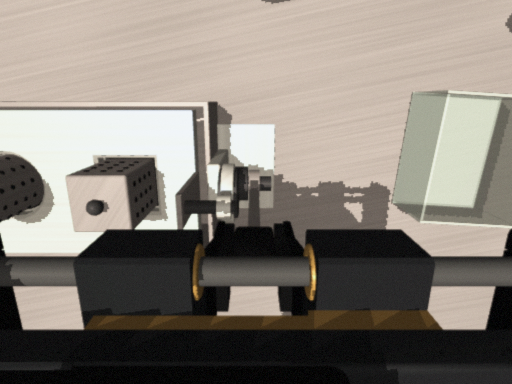

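View pics/t13z.png

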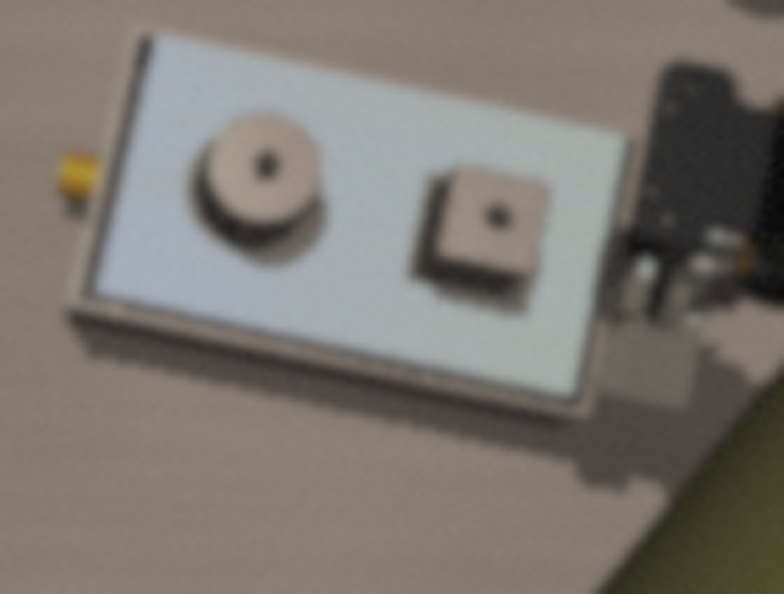

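```bash
python3 -c "
from h import *
f=lambda a:((np.array(a)+.5)/np.array([4,3])-.5+[140,40])
g=lambda a:((np.array(a)+.5)/np.array([5.6,5.4])-.5+[235,125])
print('round ball',tri('top',g((267,165)),'scene',f((209,339))))
print('sq ball',tri('top',g((499,216)),'scene',f((180,264))))
# knob in scene intersected with the lever plane (bath y=-172)
p=imaging.camera_params('scene');T=p['pose'];uv=f((155,137));d=T[:3,:3]@np.linalg.inv(p['K'])@np.r_[uv,1]
n=np.array([.198,.98,0]);h=np.array([.5465,-.3075,.08]);k=T[:3,3]+d*(n@(h-T[:3,3]))/(n@d);v=k-h
print('knob',k,'lever lean rad',np.arctan2(v@[.98,-.198,0],v[2]),np.linalg.norm(v))
"
```

```text
round ball [ 0.59234416 -0.08478274  0.15168031]
sq ball [ 0.56999977 -0.19146245  0.15100467]
knob [ 0.53571952 -0.3053219   0.2056992 ] lever lean rad -0.08725761971224016 0.12617944229479233
```

```bash
python3 -c "
from h import *
p=imaging.camera_params('scene');T=p['pose']
n=np.array([.198,.98,0]);h=np.array([.5465,-.3075,.08])
def lean(uv):
    d=T[:3,:3]@np.linalg.inv(p['K'])@np.r_[uv,1];k=T[:3,3]+d*(n@(h-T[:3,3]))/(n@d);v=k-h
    print(uv,(v@[.98,-.198,0]).round(4),v[2].round(4),np.arctan2(v@[.98,-.198,0],v[2]).round(3))
lean((np.array((296,56))+.5)/4-.5+[145,90]); lean((np.array((316,54))+.5)/4-.5+[140,90])
im=cv2.imread('pics/s13.png'); cv2.imwrite('pics/s13k.png',cv2.resize(im[50:130,155:205],None,fx=8,fy=7,interpolation=cv2.INTER_CUBIC))
"
```

```text
[218.625 103.625] -0.115 0.0521 -1.146
[218.625 103.125] -0.1151 0.0537 -1.135
```

View pics/s13k.png

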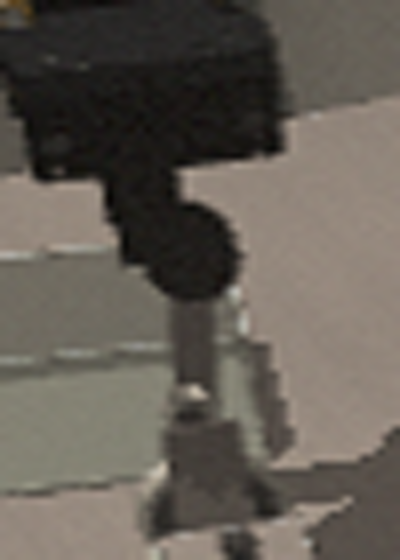

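By the scene view the lever still leans about 0.08 rad towards the robot: within tolerance, but I'd rather centre it. I'll firm the grip and nudge 7 mm.

Emit:
carry_out(commands=[[[255,0,0,0,0],[255,0,0,0,0],[255,0.0035,0,0,0],[255,0.0035,0,0,0],[255,0,0,0,0],[255,0,0,0,0],[255,0,0,0,0],[255,0,0,0,0]]], grip_force=30)

```text
clock: 25.3
position: [0.5544, -0.3089, 0.1859]
orientation: [-0.001, 0.995, -0.099, 0.0]
ft_force: [-0.2, 5.7, -2.0]
gripper_width: 0.244
```

```bash
python3 -c "
from h import *
plan([.546,-.3075,.187],-101.4)
im=imaging.grab_frame('scene');cv2.imwrite('pics/s14.png',im)
cv2.imwrite('pics/s14k.png',cv2.resize(im[50:130,155:205],None,fx=8,fy=7,interpolation=cv2.INTER_CUBIC))
"
```

```text
clock 25.3 pos [ 0.5544 -0.3089  0.1859] tilt [ 7.0e-04  1.4e-03 -1.0e+00] yawy -101.35 w 0.244 F [-0.2  5.7 -2. ] q7 -1.06
turn 0.05 shift mm [-8.5  0.2 -1.1]
```

View pics/s14k.png

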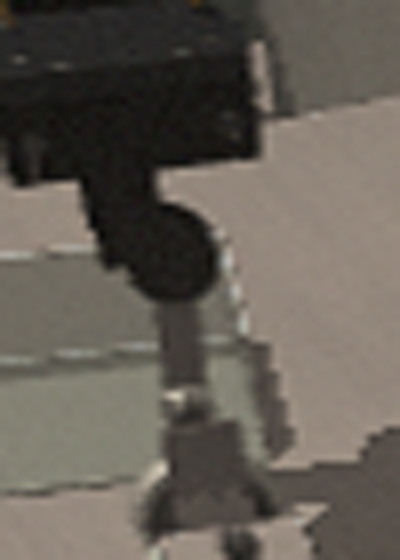

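```bash
python3 -c "
from h import *
p=imaging.camera_params('scene');T=p['pose']
n=np.array([.198,.98,0]);h=np.array([.5465,-.3075,.08])
for z in ((194,252),(173,253)):
    uv=(np.array(z)+.5)/np.array([8,7])-.5+[155,50]
    d=T[:3,:3]@np.linalg.inv(p['K'])@np.r_[uv,1];k=T[:3,3]+d*(n@(h-T[:3,3]))/(n@d);v=k-h
    print(uv,v.round(4),np.arctan2(v@[.98,-.198,0],v[2]).round(3))
s=r.get_state();print(s['clock'],s['ft_force'],abs(s['joint_velocities']).max())
"
```

```text
[178.8125      85.57142857] [-0.0118  0.0024  0.1248] -0.096
[176.1875      85.71428571] [-0.0051  0.001   0.1255] -0.041
25.35 [-0.27473058  5.83899467 -1.90658747] 0.0011270346935834004
```

The lever now reads about -0.04 rad, comfortably inside tolerance, and the arm is still. I'll hand in.

```bash
python3 -c "
from h import *
print(r.finish_job()); s=r.get_state(); print(s['clock'],s['gripper_width'],s['ft_force'])"
```

```text
the job is handed in; nothing more can be done
None
the job is handed in; nothing more can be done
```

I set both infusers into their matching pockets and let go of them. I then pinched the lever knob and swung it up to the top, and handed the job in at about 25 s of the 70 s with the knob still gripped at 30 N. No verdict was reported.

**Infusers:** before the lift, both lid balls triangulated to z ≈ 0.1305 m, the fully seated height, and within about 2 mm of the pocket centres. After the lift both had risen about 20.5–21 mm and still looked upright. I didn't re-measure them after the last 7 mm lever nudge.

**Lever:** the first swing left it leaning about 0.09 rad short in the scene image, because the knob had slipped in the pads, so I nudged it 7 mm further. The image then gave about -0.04 rad. The gripper's own travel would suggest about +0.05 rad without slip. Those two disagree by about 0.1 rad, but both are inside the 0.15 rad limit.

**Grip:** the opening was 21.4 mm, which matches the knob. The arm was still.

**Other disagreements:** the wrist and top cameras differed by up to 5 mm on the pocket positions from high up. I went by the closer wrist views instead, where can and pocket agreed within about 1 mm. A brief 18 N pull along the lever during the swing was eased off.

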